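# Push a turned candlestick home in the drilling jig and clamp its foot

### The arm

A 6-joint arm with a two-finger parallel gripper is mounted at the origin on a cart in front of the work surface, level with it; the furniture and walls round the work are solid. World frame = base frame: x ahead of the robot, y to its left, z up, the work surface at z = 0. Lengths are in mm, angles in degrees, forces in N, time in s.
With the tool pointing down it reaches from about 325 to 900 mm from the base axis. Payload 6.1 kg.
Tool frame: the origin (TCP) lies at the centre of the arm's flange, where the gripper is bolted on; the fingertips stand 182 mm ahead of it and the grasp point (between the pads) lies 164 mm ahead of it; z points along the fingers, y is the line along which they close (so a half turn about z gives the same grasp; the last joint's range is limited). The gripper opens to 87 mm and grips with 3 to 60 N. Pads are 19 mm wide; open, the fingers measure 117 mm over their backs; the gripper's body (75 mm by 190 mm) begins 51 mm behind the grasp point.
Start: joints at [-79.647, 12.628, 87.462, -0, 79.91, -7.225], TCP at [188.749, -595.811, 404.738] pointing down, gripper open.
Joint ranges: [-170.65, 170.65], [-52.31, 119.04], [5.05, 147.46], [-71.25, 251.25], [11.57, 151.72], [-153.62, 153.62]. Speed limits (degrees/s): [147.25, 147.25, 172.46, 180, 180, 180].

### API

Orientations are given as [roll, pitch, yaw] about the fixed x, y, z axes, in that order (R = Rz(yaw) Ry(pitch) Rx(roll)).
In Python, from plant import observe, camera, get_calibration, sign_off gives the robot as it stands.
- The arm moves only by the tool drive_tool, never from a script. Its argument "deltas" is a list of rows, each a list of 7 numbers: the turn, a rotation vector about the tool's x, y, z in rad, then the shift along the tool's x, y, z in m, then the closure, from 0 (fully open) to 1 (shut). In form: [[ax, ay, az, x, y, z, claw], ...]. A call has 1 to 10 rows; each row is the pose to reach, as a shift and turn from the pose commanded when the call began, along the tool's axes at that moment; what a row does not reach only later rows make up. A row lasts 1/12 s, in which the tool goes at most 41.7 mm and 7.16 degrees, less where a joint would pass 70% of its speed; a pose out of reach is approached as far as the arm can. A call with a gripper value outside its range is refused whole. The fingers move at their own pace and stop on an object; "squeeze" is the grip in N (left out, the last holds). Time passes only in rows, so rows that repeat a pose let the fingers close. It gives the time, the measured TCP pose, the force, the opening and the grip force at its end, in the units of the state.
- observe(): the state, without advancing time (a new reading comes with each control period).
- camera(name): name is "side" or "top"; returns (picture, depth): 480x640x3 uint8, red, green, blue; 480x640 float32, mm along the optical axis (not along the pixel's ray), 0 where there is no reading.
- get_calibration(name): a dict with "K" (3x3 intrinsics, pixels), "pose" (4x4, takes a point from camera to world coordinates). Camera axes: x right, y up, looking along -z (the intrinsics and any distortion apply to the point x, -y, -z); pixel columns grow to the right and rows downward; lengths in mm; the calibration is good to about 2 mm. A picture is of the moment at which its call begins. get_calibration takes no time and is no camera call.
- sign_off(): hands the job in; it is judged then, once.
The state is a dict: "clock": time; "qpos": joint angles; "dq": joint speeds; "joint_torque": joint torques, N m; "position": TCP position; "eef_rot": TCP orientation; "wrist_force": force on the tool from outside, world axes, zero at the start; "wrist_torque": the same for the moment, N m; "finger_gap": finger opening in mm; "finger_force": force on a finger pad.
Only numpy, scipy, OpenCV 4.12 (cv2) and the standard library are available. Lean on these libraries where they do the work, as an engineer would, in place of code of your own. Each camera call takes 0.05 s, during which the arm holds its last target. There are 200 camera calls.

### The job

The turned candlestick is to be bored for its candle: push it along the bench by its foot, upright, until the foot is fully home in the corner of the drilling jig under the guide hole, then push the cam lever round until the cam clamps the foot tight, and leave it clamped. The stem is freshly waxed: keep off it, only push low on the foot, never lift or tip the candlestick, and leave the other things on the bench where they are.

Things in the scene. Friction and masses are not known exactly. Their poses are not given: they have to be found in the camera images.
- candlestick: Pale turned wooden candlestick, standing loose on the bench, 212 mm tall, 0.18 to 0.38 kg. Its round foot is 76 mm across and straight-sided up to 14 mm, rounded off above to 22 mm. Origin: centre of the underside; z up. Push it low on the foot (8 to 18 mm above the bench); pushed higher up it tips.
- stem: The freshly waxed stem of the candlestick, in one piece with the foot: a cove 60 mm across at 22 mm height narrowing to 26 mm at 40 mm height, then a slim shaft 20 to 33 mm across, ending in a cup 39 mm across from 186 to 212 mm. Origin as the candlestick's. Not to be touched.
- stick_top (a point): Centre of the candlestick's top, 212 mm above its underside.
- jig: Wooden drilling jig fixed to the bench. Origin, on the bench top: where the middle of the foot's underside sits when home. x points to the long fence, y out of the open end, z up. The foot comes in along -y between fence and cam (81 to 83 mm wide there when open). At x = 53, y = 0 mm a steel post on the fence (251 mm high) carries a guide arm 36 mm wide over the origin, underside at 226 mm.
- fence_face (a point): Middle of the fence's face, at x = 38 mm in the jig's frame; the face runs from y = -70 to +95 mm, is 40 mm high, the fence 30 mm thick.
- stop_face (a point): Middle of the end stop's face, at y = -38 mm in the jig's frame; the face runs from x = -82 to +38 mm, is 40 mm high, the stop 32 mm thick.
- guide_hole (a point): Middle of the lower end of the brass guide bush in the arm, 226 mm straight above the jig's origin; the foot is home when stick_top is straight below it.
- cam_lever (a joint): Angle of the cam lever: 0 open, grows as it turns clockwise seen from above, stop at 1.85. At 0 it points 195 degrees counter-clockwise from the jig's x axis. Wooden bar 125 mm long from the pivot, 20 wide, 6 to 26 mm above the bench; friction 0.25 Nm, stays where left. The cam meets a seated foot at about 1.45 and clamps it when pushed on, against rising resistance (to 8 N), to 1.6 or so.
- lever_pivot (a point): Pivot of the cam lever, 16 mm above the bench, at x = -64, y = +11 mm in the jig's frame; the cam turns about it.
- lever_end (a point): Middle of the lever's bar 110 mm from the pivot and 15 mm from its end, at half its height; a good place to push its side.
- cam: The cam: round wooden disc 48 mm across, 20 mm thick, fixed to the lever and set 7 mm off its pivot, so that it presses the foot into the corner as the lever turns. Origin: centre of the disc.
- screw_tin: Open tin of screws, 74 mm across, 54 mm high; leave it alone. Origin: centre of the underside.
- offcut_2: Wooden offcut, 60 x 85 x 24 mm; leave it alone. Origin: centre of the underside.
- tape_measure: Tape measure lying on its side, 67 x 77 x 31 mm; leave it alone. Origin: centre of the underside.

How it is judged:
By the outcome, as a careful person would: the job done as asked, in the order asked, and still so for the second after the job is handed in, with the robot touching nothing.
It also fails if it takes over 72 s, if anything falls off the work surface, if the arm or the gripper's body presses on something with over 40 N, if the wrist force passes 120 N, or if a joint passes its speed limit or range.

## Working session

There is one attempt and no reset: what is moved stays moved. The work goes in short steps, Python scripts to look and compute and a tool call to move; the robot and the scene stay as the last step left them, time stands still between calls to the robot, and variables do not carry over. Pictures are saved under pics/ and viewed, at most 10 in all, crops included, and the job is handed in when it is done.

Besides the shell and the picture viewer there is one more tool, called by a JSON object that holds its "fn" and its "kwargs". drive_tool: Moves the arm, as the interface text tells. Its arguments: {"type":"object","properties":{"deltas":{"type":"array","items":{"type":"array","items":{"type":"number"}}},"squeeze":{"type":"number"}},"required":["deltas"]}

```bash
mkdir -p pics
cat > h.py <<'E'
import numpy as np, cv2
from plant import observe,camera,get_calibration,sign_off
def shot(n,f):
    im,d=camera(n); cv2.imwrite(f'pics/{f}.png',im[:,:,::-1]); np.save(f'pics/{f}.npy',d); return im,d
def world(n,d,u,v):
    c=get_calibration(n);K=np.array(c['K']);P=np.array(c['pose'])
    z=d[v,u] if np.ndim(d)==2 else d
    p=np.array([(u-K[0,2])*z/K[0,0],-(v-K[1,2])*z/K[1,1],-z,np.ones_like(z)]) if np.ndim(z) else np.array([(u-K[0,2])*z/K[0,0],-(v-K[1,2])*z/K[1,1],-z,1])
    return (P@p)[:3]
def cloud(n,d):
    v,u=np.mgrid[0:480,0:640]
    return np.moveaxis(world(n,d,u,v),0,-1)
def plane(n,u,v,h):
    P=np.array(get_calibration(n)['pose']);a=world(n,1.,u,v);o=P[:3,3];r=a-o
    return o+r*(h-o[2])/r[2]
E
python3 - <<'E'
from h import *
for n in('top','side'):
    im,d=shot(n,n+'0'); c=get_calibration(n); print(n,c, (d>0).mean())
print(observe())
E
```

```text
top {'K': array([[493.74835344,   0.        , 319.38909781],
       [  0.        , 493.74835344, 246.1492179 ],
       [  0.        ,   0.        ,   1.        ]]), 'pose': array([[-1.48050671e-02,  9.86953461e-01, -1.60323659e-01,
         4.12423925e+02],
       [-9.99648230e-01, -1.81386928e-02, -1.93495247e-02,
         1.27446871e+02],
       [-2.20051420e-02,  1.59980791e-01,  9.86874825e-01,
         1.22855113e+03],
       [ 0.00000000e+00,  0.00000000e+00,  0.00000000e+00,
         1.00000000e+00]])} 0.9960872395833333
side {'K': array([[491.43919081,   0.        , 326.96776781],
       [  0.        , 491.43919081, 235.57141424],
       [  0.        ,   0.        ,   1.        ]]), 'pose': array([[-8.06898558e-01, -3.91811006e-01,  4.42039423e-01,
         1.07089073e+03],
       [ 5.90541783e-01, -5.51855255e-01,  5.88826103e-01,
         7.71817968e+02],
       [ 1.32332308e-02,  7.36165683e-01,  6.76671980e-01,
         8.85349542e+02],
       [ 0.00000000e+00,  0.00000000e+00,  0.00000000e+00,
         1.00000000e+00]])} 0.9815852864583333
{'clock': 0.1, 'qpos': array([-7.96465010e+01,  1.26701735e+01,  8.75168224e+01, -2.76323160e-04,
        7.99112803e+01, -7.22470787e+00]), 'dq': array([-0.02065083, -0.05452636, -0.15472778,  0.04291311, -0.0218635 ,
       -0.05929716]), 'joint_torque': array([ 6.18382655e-04, -4.95943773e+01, -3.88518190e+01,  7.03330385e-02,
        5.15744998e-02, -4.67740449e-05]), 'position': array([ 188.71093335, -595.58506486,  403.77438539]), 'eef_rot': array([-1.79902470e+02, -1.20895066e-02,  1.75782453e+01]), 'wrist_force': array([-0.74973581, -0.43813891, -0.14816505]), 'wrist_torque': array([ 0.03705175, -0.03679841,  0.00805472]), 'finger_force': 0.0, 'finger_gap': 87.07141033080073}
```

View pics/top0.png

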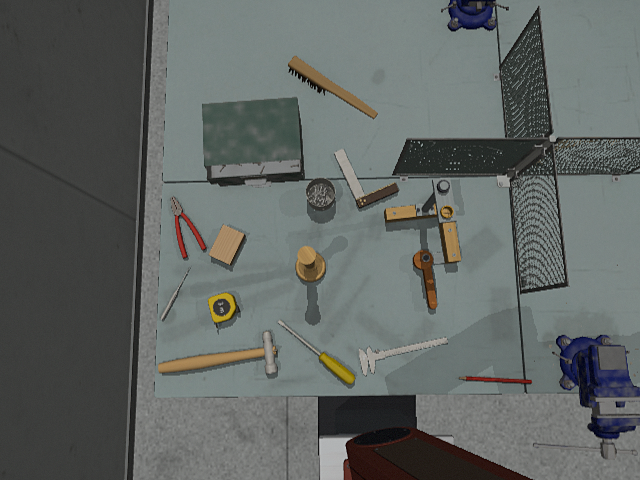

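View pics/side0.png

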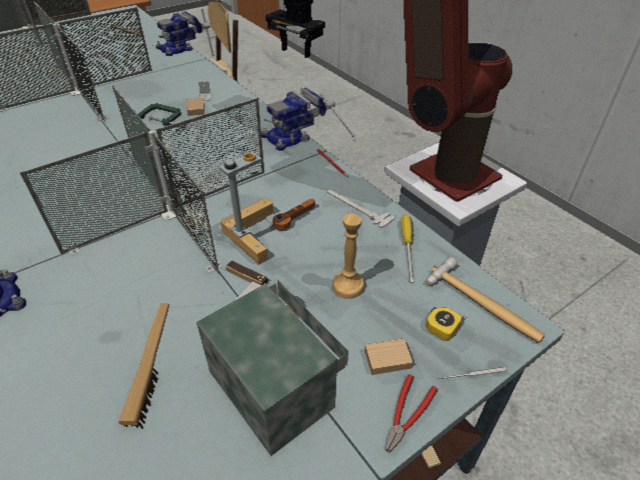

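The top view shows the candlestick cup at about (308,257) with its foot at (311,270). In the jig, the guide bush is at (447,212), the fence end at (400,214), the stop at (451,243), and the lever pivot at (425,258) with its end at (432,300). The tin is at (320,193).

Run:
```python
from h import *
for n in('top','side'):
    im=cv2.imread(f'pics/{n}0.png');d=np.load(f'pics/{n}0.npy');C=cloud(n,d)
    z=C[...,2]
    print(n,'bench',np.median(z[330:345,300:420]) if n=='top' else '')
    def box(x0,x1,y0,y1,z0,z1): 
        return (C[...,0]>x0)&(C[...,0]<x1)&(C[...,1]>y0)&(C[...,1]<y1)&(z>z0)&(z<z1)
    def st(nm,m):
        p=C[m]; 
        if len(p): print(nm,len(p),p.mean(0).round(1),p.min(0).round(1),p.max(0).round(1),cv2.minAreaRect(p[:,:2].astype(np.float32)))
    st('cup',box(300,500,80,200,200,225))
    st('foot',box(250,550,50,250,8,26))
    st('blocks',box(350,600,-250,0,35,45))
    st('arm',box(350,600,-250,0,215,245))
    st('post',box(350,600,-250,0,246,260))
    st('lever',box(250,480,-250,0,20,33))
    st('tin',box(500,650,50,180,45,60))
# crop
a=cv2.imread('pics/top0.png')[150:340,280:500];cv2.imwrite('pics/c1.png',cv2.resize(a,None,fx=3,fy=3,interpolation=cv2.INTER_CUBIC))
```

```text
Traceback (most recent call last):
  File "h.py", line 12, in cloud
    return np.moveaxis(world(n,d,u,v),0,-1)
                       ~~~~~^^^^^^^^^
  File "h.py", line 9, in world
    return (P@p)[:3]
            ~^~
ValueError: matmul: Input operand 1 has a mismatch in its core dimension 0, with gufunc signature (n?,k),(k,m?)->(n?,m?) (size 480 is different from 4)
```

```bash
sed -i 's/(P@p)\[:3\]/np.tensordot(P,p,1)[:3]/' h.py
cat > m.py <<'E'
from h import *
for n in('top','side'):
    im=cv2.imread(f'pics/{n}0.png');d=np.load(f'pics/{n}0.npy');C=cloud(n,d)
    z=C[...,2]
    if n=='top': print('bench',np.median(z[330:345,300:420]))
    def box(x0,x1,y0,y1,z0,z1): 
        return (C[...,0]>x0)&(C[...,0]<x1)&(C[...,1]>y0)&(C[...,1]<y1)&(z>z0)&(z<z1)
    def st(nm,m):
        p=C[m]; 
        if len(p): print(n,nm,len(p),p.mean(0).round(1),p.min(0).round(1),p.max(0).round(1),np.array(sum([list(np.atleast_1d(q)) for q in cv2.minAreaRect(p[:,:2].astype(np.float32))],[])).round(1))
    st('cup',box(300,500,80,200,200,225))
    st('foot',box(250,550,50,250,8,26))
    st('blocks',box(350,600,-250,0,35,45))
    st('arm',box(350,600,-250,0,215,245))
    st('post',box(350,600,-250,0,246,260))
    st('lever',box(250,480,-250,0,20,33))
    st('tin',box(500,650,50,180,45,60))
a=cv2.imread('pics/top0.png')[150:340,280:500];cv2.imwrite('pics/c1.png',cv2.resize(a,None,fx=3,fy=3,interpolation=cv2.INTER_CUBIC))
E
python3 m.py
```

```text
bench 0.7309950238008014
top foot 572 [391.6 147.9  18.9] [275.9  52.1   8.1] [550.  248.1  26. ] [406.8 158.6 300.6 150.4  24.5]
top blocks 206 [ 580.3 -170.5   40.5] [ 463.4 -189.2   35.2] [ 600.  -102.6   44.8] [ 545.8 -131.2   76.5  146.2   58.8]
top lever 95 [ 465.8 -118.6   26.7] [ 451.9 -129.7   20.5] [ 478.6 -108.9   32.2] [ 465.3 -119.1   20.4   26.7   87.2]
top tin 31 [551.5 166.8  56.4] [543.2 159.1  49.9] [567.2 178.6  59.5] [552.6 167.   11.2  29.1  48.4]
side foot 335 [380.7 153.6  18.5] [279.9  52.    8.1] [549.6 242.4  25.9] [406.3 164.3 291.5 120.3  31.2]
side blocks 112 [ 582.3 -168.7   39.9] [ 562.2 -189.6   35.1] [600.  -96.8  43.5] [ 579.3 -142.9   37.7   92.     3.8]
side lever 48 [ 466.2 -117.    25.5] [ 449.6 -131.3   20.7] [ 479.8 -107.    31. ] [ 465.  -119.3   32.2   21.4   10.2]
side tin 26 [570.  173.8  55.7] [543.5 162.6  45.5] [576.8 179.8  59.9] [561.  177.2  18.6  29.7  60.5]
```

View pics/c1.png

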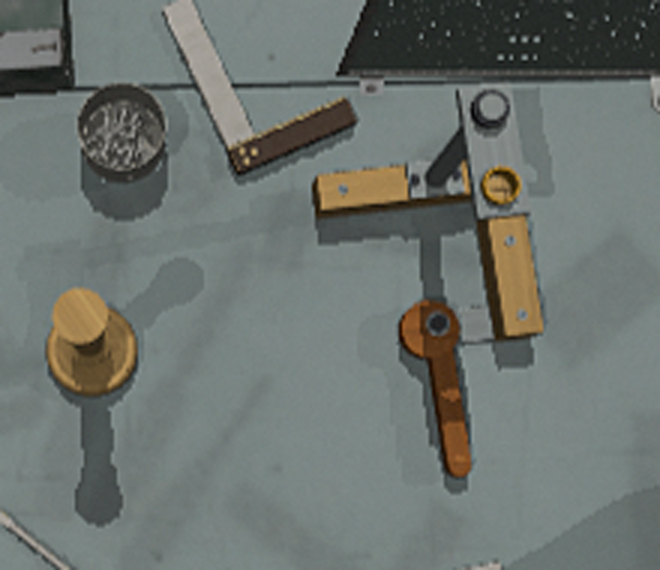

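The crop shows, in crop px: cup (82,315), foot (92,350), fence front-left top corner (316,208), bush (502,185), stop corners (478,220)-(542,332), pivot bolt (438,323), lever tip (458,473).

```bash
cat > m.py <<'E'
from h import *
for n in('top','side'):
    d=np.load(f'pics/{n}0.npy');C=cloud(n,d);z=C[...,2]
    def st(nm,x0,x1,y0,y1,z0,z1):
        m=(C[...,0]>x0)&(C[...,0]<x1)&(C[...,1]>y0)&(C[...,1]<y1)&(z>z0)&(z<z1)
        p=C[m]
        if len(p): print(n,nm,len(p),p.mean(0).round(1),p.min(0).round(1),p.max(0).round(1),np.array(sum([list(np.atleast_1d(q)) for q in cv2.minAreaRect(p[:,:2].astype(np.float32))],[])).round(1))
    st('cup',400,650,80,220,203,225)
    st('foot',400,500,80,220,8,26)
    st('blocks',400,700,-250,0,35,45)
    st('arm',400,750,-250,0,215,245)
    st('post',400,750,-250,0,246,260)
    st('lever',300,520,-200,0,16,33)
    st('tin',550,700,60,200,45,62)
def c(u,v,h): print((u,v),plane('top',280+u/3,150+v/3,h).round(1))
for a in [(82,315,212),(92,350,18),(316,208,40),(470,196,40),(478,220,40),(526,215,40),(542,332,40),(498,338,40),(502,185,245),(490,108,251),(438,323,30),(458,473,26),(120,133,54)]: c(*a)
E
python3 m.py
```

```text
top cup 273 [558.6 174.6 213.2] [540.1 156.6 206.1] [578.5 194.2 218.1] [558.5 174.3  37.5  37.6  67.5]
top foot 2 [461.7 148.4   9. ] [454.2 142.4   8.8] [469.1 154.4   9.1] [ 461.7  148.4   19.1    0.  -140.9]
top blocks 940 [ 643.7 -123.3   40.9] [ 463.4 -189.2   35.1] [699.9 -12.2  45. ] [ 610.6 -128.2  258.1  141.5   27.9]
top arm 617 [ 660.7 -109.   239.5] [ 617.3 -132.6  224.4] [711.3 -88.2 245. ] [ 664.8 -110.5   93.1   37.3    5.3]
top post 157 [ 678.9 -108.6  250.4] [ 626.5 -124.4  246. ] [704.6 -95.  255.4] [ 665.4 -109.5   78.6   25.2    5.1]
top lever 254 [ 485.9 -116.2   26.3] [ 449.8 -129.7   16.1] [ 519.8 -104.2   32.4] [ 485.1 -117.3   71.    21.5    7.5]
top tin 25 [555.9 170.   56.8] [550.1 159.1  51.9] [567.2 190.6  61. ] [555.  173.6  16.3  31.8  16.8]
side cup 229 [561.8 178.1 211.5] [539.3 156.9 203.2] [579.3 195.7 216. ] [560.1 176.5  39.2  36.   52.6]
side blocks 639 [ 651.8 -116.4   40.1] [ 562.2 -189.6   35.1] [700.  -10.7  44.8] [ 631.1 -100.2  137.8  178.9    0. ]
side arm 436 [ 668.3 -103.2  237.2] [ 617.  -136.8  215.2] [713.5 -86.  245. ] [ 666.1 -109.7   95.1   42.7    7.2]
side post 84 [ 683.7 -105.3  249.2] [ 627.9 -119.7  246. ] [705.  -94.7 253.4] [ 6.665e+02 -1.072e+02  7.720e+01  2.440e+01  6.000e-01]
side lever 155 [ 487.3 -113.8   24.4] [ 449.6 -131.3   16. ] [ 520. -103.   31.] [ 485.  -116.6   72.3   22.2    7.7]
side tin 74 [566.8 181.8  56. ] [550.9 162.6  45.5] [576.8 192.4  61.9] [565.9 180.7  21.1  29.8  42.2]
(82, 315) [559.4 172.7 212. ]
(92, 350) [558.2 173.5  18. ]
(316, 208) [669.2 -12.   40. ]
(470, 196) [ 676.7 -137.9   40. ]
(478, 220) [ 656.6 -143.3   40. ]
(526, 215) [ 660.  -182.4   40. ]
(542, 332) [ 563.8 -189.6   40. ]
(498, 338) [ 559.5 -154.1   40. ]
(502, 185) [ 638.3 -114.   245. ]
(490, 108) [ 690.6 -107.5  251. ]
(438, 323) [ 573.9 -108.7   30. ]
(458, 473) [ 452.8 -119.4   26. ]
(120, 133) [731.9 147.1  54. ]
```

```bash
cat > m2.py <<'E'
from h import *
for n in('top','side'):
    im=cv2.imread(f'pics/{n}0.png');hsv=cv2.cvtColor(im,cv2.COLOR_BGR2HSV)
    d=np.load(f'pics/{n}0.npy');C=cloud(n,d);z=C[...,2]
    wood=(hsv[...,0]<25)&(hsv[...,1]>70)
    def st(nm,x0,x1,y0,y1,z0,z1,h):
        m=wood&(C[...,0]>x0)&(C[...,0]<x1)&(C[...,1]>y0)&(C[...,1]<y1)&(z>z0)&(z<z1)
        v,u=np.nonzero(m); p=np.array(plane(n,u.astype(float),v.astype(float),h)) if 0 else np.array([plane(n,a,b,h) for a,b in zip(u,v)])
        r=cv2.minAreaRect(p[:,:2].astype(np.float32));b=cv2.boxPoints(r)
        vx=cv2.fitLine(p[:,:2].astype(np.float32),cv2.DIST_L2,0,.01,.01).ravel()
        print(n,nm,len(p),b.round(1).tolist(),'line',vx[2:].round(1),np.degrees(np.arctan2(vx[1],vx[0])).round(1))
    st('fence',640,720,-70,30,35,46,40)
    st('stop',540,650,-210,-135,35,46,40)
    st('lever',440,545,-160,-80,15,33,26)
    st('bush',600,660,-140,-80,232,255,245)
    st('cam',545,610,-150,-70,12,33,26)
E
python3 m2.py
```

```text
top fence 264 [[667.0, -14.0], [672.0, -71.5], [702.7000122070312, -68.80000305175781], [697.5999755859375, -11.300000190734863]] line [685.2 -41.6] -83.6
top stop 454 [[560.4000244140625, -157.6999969482422], [563.7000122070312, -190.1999969482422], [652.7999877929688, -181.0], [649.5, -148.5]] line [ 606.1 -169.4] 5.8
top lever 337 [[450.6000061035156, -108.4000015258789], [452.6000061035156, -130.10000610351562], [545.9000244140625, -121.4000015258789], [543.9000244140625, -99.69999694824219]] line [ 498.6 -114.8] 5.9
top bush 95 [[612.0, -98.69999694824219], [620.0, -131.60000610351562], [654.9000244140625, -123.0], [646.9000244140625, -90.19999694824219]] line [ 638.7 -112.9] -7.9
top cam 268 [[543.0999755859375, -122.5], [592.5, -125.0], [594.9000244140625, -78.80000305175781], [545.5, -76.30000305175781]] line [ 567.7 -100.2] 34.7Traceback (most recent call last):
  File "m2.py", line 12, in <module>
    st('fence',640,720,-70,30,35,46,40)
    ~~^^^^^^^^^^^^^^^^^^^^^^^^^^^^^^^^^
  File "m2.py", line 8, in st
    v,u=np.nonzero(m); p=np.array(plane(n,u.astype(float),v.astype(float),h)) if 0 else np.array([plane(n,a,b,h) for a,b in zip(u,v)])
                                                                                                  ~~~~~^^^^^^^^^
  File "h.py", line 14, in plane
    P=np.array(get_calibration(n)['pose']);a=world(n,1.,u,v);o=P[:3,3];r=a-o
               ~~~~~~~~~~~~~~~^^^
ValueError: time passes only in moves, steps and waits
```

```bash
cat > g.py <<'E'
# usage: tip target in jig frame (mm), tilt deg -> delta row; jig pose estimate below
import sys; from h import *
from scipy.spatial.transform import Rotation as Ro
A=np.radians(5.8); O=np.array([638.7,-112.4,0])
e=np.array([np.cos(A),np.sin(A),0]); f=np.array([-np.sin(A),np.cos(A),0]); k=np.array([0,0,1.])
def J(p): q=np.asarray(p)-O; return np.array([q@e,q@f,q[2]])
def W(j): return O+j[0]*e+j[1]*f+j[2]*k
def tool(t):
    s,c=np.sin(np.radians(t)),np.cos(np.radians(t))
    z=-s*f-c*k; return np.stack([np.cross(e,z),e,z],1)
def row(j,t=25):
    s=observe(); R0=Ro.from_euler('xyz',s['eef_rot'],degrees=True).as_matrix(); R=tool(t)
    tcp=W(j)-182*R[:,2]
    return np.r_[Ro.from_matrix(R0.T@R).as_rotvec().round(4),(R0.T@(tcp-s['position'])/1000).round(4)], np.linalg.norm(tcp-s['position']).round(0)
def tip():
    s=observe(); R0=Ro.from_euler('xyz',s['eef_rot'],degrees=True).as_matrix()
    return J(s['position']+182*R0[:,2]).round(1), s['wrist_force'].round(1), s['clock']
if __name__=='__main__':
    print('tip',*tip())
    a=[float(v) for v in sys.argv[1:]]
    for i in range(0,len(a),4): print(a[i:i+4],*row(a[i:i+3],a[i+3]))
E
python3 - <<'E'
from g import *
print('stick',J([559,174.2,0]),'lever',J([498.6,-114.8,0]),J([573.9,-108,0]))
E
python3 g.py -150 150 380 25  -50 385 300 25
```

```text
stick [-50.32925772 293.18699804   0.        ] lever [-139.62532242   11.77027353    0.        ] [-64.02362222  10.92592318   0.        ]
tip [-496.5 -434.9  221.8] [-0.7 -0.4 -0.1] 0.1
[-150.0, 150.0, 380.0, 25.0] [-0.2988 -0.3673 -1.3419  0.4744 -0.5777 -0.1401] 761.0
[-50.0, 385.0, 300.0, 25.0] [-0.2988 -0.3673 -1.3419  0.6203 -0.7872 -0.0597] 1004.0
```

{"fn": "drive_tool", "kwargs": {"deltas": [[0,0,0,0,0,-0.1,0.586],[0,0,0,0,0,-0.14,0.586],[0,0,0,0,0,-0.14,0.586],[-0.299,-0.367,-1.342,0.474,-0.578,-0.14,0.586],[-0.299,-0.367,-1.342,0.474,-0.578,-0.14,0.586],[-0.299,-0.367,-1.342,0.474,-0.578,-0.14,0.586],[-0.299,-0.367,-1.342,0.474,-0.578,-0.14,0.586],[-0.299,-0.367,-1.342,0.474,-0.578,-0.14,0.586],[-0.299,-0.367,-1.342,0.474,-0.578,-0.14,0.586],[-0.299,-0.367,-1.342,0.474,-0.578,-0.14,0.586]], "squeeze": 20}}

```text
clock: 0.93
position: [297.0, -323.1, 535.1]
eef_rot: [175.6, 15.7, 64.9]
wrist_force: [1.6, 0.6, -0.1]
finger_gap: 37.1
finger_force: 0.0
```

```bash
python3 g.py -150 150 380 25  -50 385 300 25
```

```text
tip [-374.6 -224.4  360.4] [ 1.6  0.6 -0.1] 0.9333
[-150.0, 150.0, 380.0, 25.0] [-0.1133 -0.1387 -0.5117  0.4339 -0.0152 -0.1337] 454.0
[-50.0, 385.0, 300.0, 25.0] [-0.1133 -0.1387 -0.5117  0.699  -0.0507 -0.1279] 712.0
```

{"fn": "drive_tool", "kwargs": {"deltas": [[-0.113,-0.139,-0.512,0.434,-0.015,-0.134,0.586],[-0.113,-0.139,-0.512,0.434,-0.015,-0.134,0.586],[-0.113,-0.139,-0.512,0.434,-0.015,-0.134,0.586],[-0.113,-0.139,-0.512,0.434,-0.015,-0.134,0.586],[-0.113,-0.139,-0.512,0.434,-0.015,-0.134,0.586],[-0.113,-0.139,-0.512,0.434,-0.015,-0.134,0.586],[-0.113,-0.139,-0.512,0.434,-0.015,-0.134,0.586],[-0.113,-0.139,-0.512,0.434,-0.015,-0.134,0.586],[-0.113,-0.139,-0.512,0.699,-0.051,-0.128,0.586],[-0.113,-0.139,-0.512,0.699,-0.051,-0.128,0.586]]}}

```text
clock: 1.77
position: [449.7, 63.0, 527.0]
eef_rot: [179.9, 25.0, 95.5]
wrist_force: [0.3, -0.6, -0.6]
finger_gap: 35.9
finger_force: 0.0
```

```bash
python3 g.py -50 385 300 25 -50 385 8 25
```

```text
tip [-170.2  116.8  362. ] [ 0.3 -0.6 -0.6] 1.7667
[-50.0, 385.0, 300.0, 25.0] [ 2.00e-04 -7.00e-04 -4.90e-03  2.70e-01  1.19e-01 -5.70e-02] 301.0
[-50.0, 385.0, 8.0, 25.0] [ 2.000e-04 -7.000e-04 -4.900e-03  3.932e-01  1.183e-01  2.078e-01] 460.0
```

{"fn": "drive_tool", "kwargs": {"deltas": [[0,0,-0.005,0.27,0.119,-0.057,0.586],[0,0,-0.005,0.27,0.119,-0.057,0.586],[0,0,-0.005,0.27,0.119,-0.057,0.586],[0,0,-0.005,0.27,0.119,-0.057,0.586],[0,0,-0.005,0.27,0.119,-0.057,0.586],[0,0,-0.005,0.27,0.119,-0.057,0.586],[0,0,-0.005,0.27,0.119,-0.057,0.586],[0,0,-0.005,0.27,0.119,-0.057,0.586],[0,0,-0.005,0.27,0.119,-0.057,0.586],[0,0,-0.005,0.27,0.119,-0.057,0.586]]}}

```text
clock: 2.6
position: [542.2, 339.9, 463.7]
eef_rot: [-179.8, 25.0, 95.9]
wrist_force: [0.0, 0.0, -0.0]
finger_gap: 36.1
finger_force: 0.0
```

```bash
python3 g.py -50 385 40 25 -50 385 8 25
```

```text
tip [-50.8 382.7 298.8] [ 0.  0. -0.] 2.6
[-50.0, 385.0, 40.0, 25.0] [-0.0027  0.0005  0.0017  0.1115  0.0011  0.2335] 259.0
[-50.0, 385.0, 8.0, 25.0] [-0.0027  0.0005  0.0017  0.125   0.0012  0.2625] 291.0
```

{"fn": "drive_tool", "kwargs": {"deltas": [[-0.003,0,0.002,0.112,0.001,0.234,0.586],[-0.003,0,0.002,0.112,0.001,0.234,0.586],[-0.003,0,0.002,0.112,0.001,0.234,0.586],[-0.003,0,0.002,0.112,0.001,0.234,0.586],[-0.003,0,0.002,0.112,0.001,0.234,0.586],[-0.003,0,0.002,0.112,0.001,0.234,0.586],[-0.003,0,0.002,0.112,0.001,0.234,0.586],[-0.003,0,0.002,0.119,0.001,0.249,0.586],[-0.003,0,0.002,0.125,0.001,0.262,0.586],[-0.003,0,0.002,0.125,0.001,0.262,0.586]]}}

```text
clock: 3.43
position: [542.6, 342.0, 173.8]
eef_rot: [179.9, 25.0, 95.7]
wrist_force: [-0.7, -0.3, -0.5]
finger_gap: 36.2
finger_force: 0.0
```

```bash
python3 g.py -50 385 8 25 -50 345 8 25 -50 337 8 25; python3 -c "
from h import *
shot('side','s1')"
```

```text
tip [-49.5 385.    8.8] [-0.7 -0.3 -0.5] 3.4333
[-50.0, 385.0, 8.0, 25.0] [ 0.0008 -0.0007 -0.0023  0.0005 -0.0003  0.0007] 1.0
[-50.0, 345.0, 8.0, 25.0] [ 0.0008 -0.0007 -0.0023 -0.0357 -0.0003  0.0176] 40.0
[-50.0, 337.0, 8.0, 25.0] [ 0.0008 -0.0007 -0.0023 -0.043  -0.0002  0.021 ] 48.0
```

View pics/s1.png

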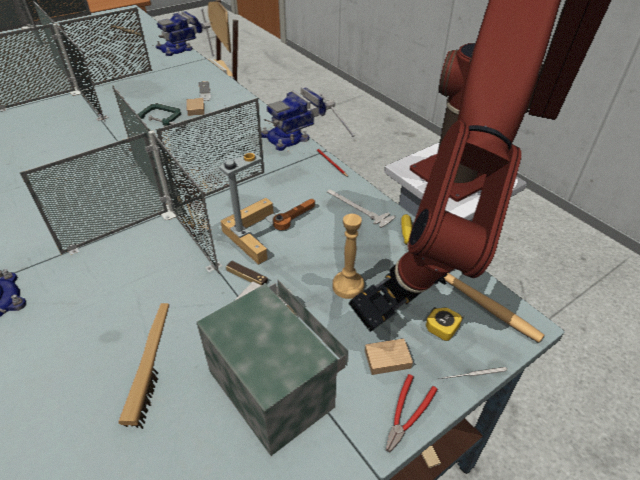

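The side view shows the gripper low behind the foot (candlestick at (350,290), gripper at (370,305)), with everything clear of the stem.

{"fn": "drive_tool", "kwargs": {"deltas": [[0.001,0,-0.002,-0.008,0,0.004,0.586],[0.001,0,-0.002,-0.016,0,0.008,0.586],[0.001,0,-0.002,-0.024,0,0.012,0.586],[0.001,0,-0.002,-0.031,0,0.0152,0.586],[0.001,0,-0.002,-0.036,0,0.0175,0.586],[0.001,0,-0.002,-0.0385,0,0.0187,0.586],[0.001,0,-0.002,-0.041,0,0.0198,0.586],[0.001,0,-0.002,-0.0435,0,0.021,0.586],[0.001,0,-0.002,-0.046,0,0.0222,0.586],[0.001,0,-0.002,-0.0485,0,0.0233,0.586]]}}

```text
clock: 4.32
position: [547.9, 289.3, 173.8]
eef_rot: [180.0, 24.9, 95.8]
wrist_force: [0.2, 1.1, 0.3]
finger_gap: 36.1
finger_force: 0.9
```

```bash
cat > p.py <<'E'
from g import *
# stick top centre from both views, depth points above 200 in region, excluding robot by colour
def stick(tag):
    for n in('top','side'):
        im,d=shot(n,f'{tag}{n}'); C=cloud(n,d); h=cv2.cvtColor(im,cv2.COLOR_RGB2HSV)
        m=(C[...,2]>203)&(C[...,2]<219)&(h[...,0]>8)&(h[...,0]<25)&(h[...,1]>70)&(h[...,2]>90)&(C[...,0]>450)&(C[...,0]<680)&(C[...,1]>-180)&(C[...,1]<230)
        p=C[m]
        if len(p)>10:
            (x,y),r=cv2.minEnclosingCircle(p[:,:2].astype(np.float32)); print(n,len(p),J([*p[:,:2].mean(0),0])[:2].round(1),J([x,y,0])[:2].round(1),round(r,1))
if __name__=='__main__': stick(sys.argv[1]); print(tip())
E
python3 p.py a; python3 g.py 0 152 8 25
```

```text
top 272 [-49.7 290.8] [-49.6 290.9] 19.4
side 212 [-46.9 292.4] [-49.6 291.4] 21.6
(array([-49.6, 331.7,   8.7]), array([0.1, 0.9, 0.5]), 4.4167)
tip [-49.6 331.7   8.7] [0.1 0.9 0.5] 4.4167
[0.0, 152.0, 8.0, 25.0] [ 0.0005 -0.001   0.0002 -0.1625  0.0497  0.0765] 186.0
```

{"fn": "drive_tool", "kwargs": {"deltas": [[0,0,0,-0.0054,0.0016,0.0025,0.586],[0,0,0,-0.0108,0.0033,0.0051,0.586],[0,0,0,-0.0162,0.005,0.0076,0.586],[0,0,0,-0.0216,0.0066,0.0102,0.586],[0,0,0,-0.027,0.0083,0.0127,0.586],[0,0,0,-0.0324,0.0099,0.0153,0.586],[0,0,0,-0.0378,0.0116,0.0178,0.586],[0,0,0,-0.0432,0.0133,0.0204,0.586],[0,0,0,-0.0486,0.0149,0.0229,0.586],[0,0,0,-0.054,0.0166,0.0254,0.586]]}}

```text
clock: 5.25
position: [570.8, 230.8, 173.6]
eef_rot: [180.0, 24.9, 95.8]
wrist_force: [-0.1, 1.3, 0.5]
finger_gap: 36.0
finger_force: 1.0
```

```bash
python3 p.py b; python3 g.py 0 152 8 25
```

```text
top 273 [-31.7 232.4] [-20.1 276.8] 66.3
side 203 [-28.6 232.2] [-20.7 272.6] 63.5
(array([-32.7, 270.8,   8.6]), array([ 0.1, -0.9, -0.4]), 5.35)
tip [-32.7 270.8   8.6] [ 0.1 -0.9 -0.4] 5.35
[0.0, 152.0, 8.0, 25.0] [ 0.0002 -0.0003 -0.0006 -0.1074  0.0328  0.0507] 123.0
```

{"fn": "drive_tool", "kwargs": {"deltas": [[0,0,0,-0.0054,0.0016,0.0025,0.586],[0,0,0,-0.0108,0.0033,0.0051,0.586],[0,0,0,-0.0162,0.005,0.0076,0.586],[0,0,0,-0.0216,0.0066,0.0102,0.586],[0,0,0,-0.027,0.0083,0.0127,0.586],[0,0,0,-0.0324,0.0099,0.0153,0.586],[0,0,0,-0.0378,0.0116,0.0178,0.586],[0,0,0,-0.0432,0.0133,0.0204,0.586],[0,0,0,-0.0486,0.0149,0.0229,0.586],[0,0,0,-0.054,0.0166,0.0254,0.586]]}}

```text
clock: 6.18
position: [593.3, 173.1, 173.3]
eef_rot: [180.0, 24.9, 95.8]
wrist_force: [-0.5, 2.0, 1.9]
finger_gap: 36.0
finger_force: 1.1
```

{"fn": "drive_tool", "kwargs": {"deltas": [[0,0,0,-0.0054,0.0016,0.0025,0.586],[0,0,0,-0.0108,0.0033,0.0051,0.586],[0,0,0,-0.0162,0.005,0.0076,0.586],[0,0,0,-0.0216,0.0066,0.0102,0.586],[0,0,0,-0.027,0.0083,0.0127,0.586],[0,0,0,-0.0324,0.0099,0.0153,0.586],[0,0,0,-0.0378,0.0116,0.0178,0.586],[0,0,0,-0.0432,0.0133,0.0204,0.586],[0,0,0,-0.0486,0.0149,0.0229,0.586],[0,0,0,-0.053,0.016,0.025,0.586]]}}

```text
clock: 7.02
position: [615.3, 116.3, 173.0]
eef_rot: [180.0, 24.9, 95.8]
wrist_force: [-0.3, 3.1, 1.2]
finger_gap: 36.1
finger_force: 1.3
```

```bash
sed -i 's/J(\[\*p\[:,:2\].mean(0),0\])/J([*np.median(p[:,:2],0),0])/' p.py; python3 p.py c; python3 g.py 0 152 8 25 -0.5 45 8 25
```

```text
top 269 [  0.8 112.8] [  9.9 154.7] 61.4
side 179 [  4.5 116. ] [ 17.3 163. ] 73.6
(array([ -0.2, 152.8,   8. ]), array([-0.3, -0.3, -0.3]), 7.1167)
tip [ -0.2 152.8   8. ] [-0.3 -0.3 -0.3] 7.1167
[0.0, 152.0, 8.0, 25.0] [ 0.0004 -0.0005 -0.0006 -0.0006  0.0002  0.0003] 1.0
[-0.5, 45.0, 8.0, 25.0] [ 0.0004 -0.0005 -0.0006 -0.0976 -0.0002  0.0455] 108.0
```

View pics/cside.png

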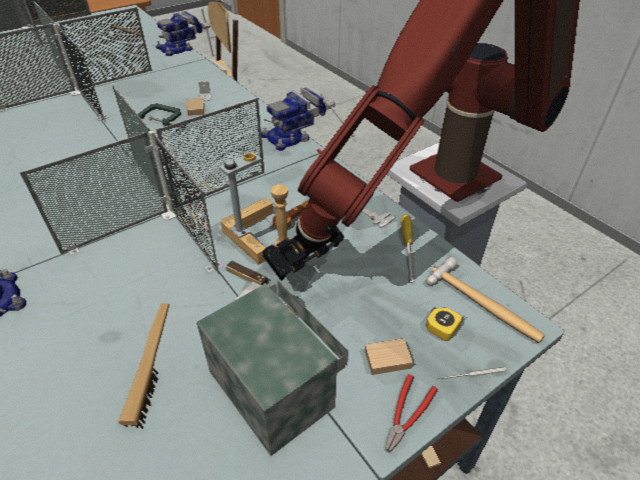

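The side view shows the candlestick upright at the jig mouth (280,210), with the gripper behind it at (300,245).

{"fn": "drive_tool", "kwargs": {"deltas": [[0,0,-0.0005,-0.0054,-0.0004,0.0025,0.586],[0,0,-0.0005,-0.0108,-0.0008,0.005,0.586],[0,0,-0.0005,-0.0162,-0.0012,0.0075,0.586],[0,0,-0.0005,-0.0216,-0.0016,0.01,0.586],[0,0,-0.0005,-0.027,-0.002,0.0125,0.586],[0,0,-0.0005,-0.0324,-0.002,0.015,0.586],[0,0,-0.0005,-0.0378,-0.002,0.0175,0.586],[0,0,-0.0005,-0.0432,-0.002,0.02,0.586],[0,0,-0.0005,-0.0486,-0.002,0.0225,0.586],[0,0,-0.0005,-0.053,-0.002,0.0247,0.586]]}}

```text
clock: 7.95
position: [619.0, 57.9, 172.9]
eef_rot: [180.0, 24.9, 95.8]
wrist_force: [-0.6, 2.6, 0.0]
finger_gap: 36.1
finger_force: 0.8
```

```bash
python3 p.py d; python3 g.py -1.5 45 8 25
```

```text
top 271 [-1.1 54.7] [ 9.7 95. ] 61.1
side 171 [ 2.5 57.9] [ 13.4 102.8] 72.3
(array([-2.4, 94.3,  7.9]), array([0. , 0.7, 0.1]), 8.05)
tip [-2.4 94.3  7.9] [0.  0.7 0.1] 8.05
[-1.5, 45.0, 8.0, 25.0] [ 0.     -0.0005 -0.0001 -0.0446  0.0009  0.0208] 49.0
```

View pics/dtop.png

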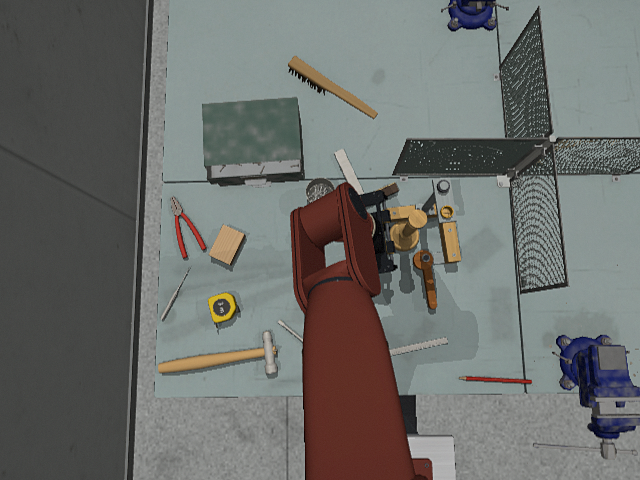

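The top view shows the foot entering between fence and cam (cup at (412,222)). The lever is untouched at (432,290).

{"fn": "drive_tool", "kwargs": {"deltas": [[0,0,0,-0.0045,0.0001,0.0021,0.586],[0,0,0,-0.009,0.0002,0.0042,0.586],[0,0,0,-0.0135,0.0003,0.0063,0.586],[0,0,0,-0.018,0.0004,0.0084,0.586],[0,0,0,-0.0225,0.0005,0.0105,0.586],[0,0,0,-0.027,0.0006,0.0126,0.586],[0,0,0,-0.031,0.0007,0.0145,0.586],[0,0,0,-0.035,0.0008,0.0163,0.586],[0,0,0,-0.039,0.0009,0.0182,0.586],[0,0,0,-0.043,0.0009,0.02,0.586]]}}

```text
clock: 8.88
position: [624.7, 11.1, 172.9]
eef_rot: [180.0, 24.9, 95.8]
wrist_force: [-0.7, 1.1, 1.1]
finger_gap: 35.8
finger_force: 0.8
```

```bash
python3 p.py e; python3 g.py -1 40 8 25
```

```text
top 130 [ 2.3 15.8] [ 2.1 47.2] 59.7
side 105 [ 2.6 13.2] [13.7 61.7] 69.8
(array([-1.4, 47.1,  8. ]), array([0.2, 0.5, 0.2]), 8.9833)
tip [-1.4 47.1  8. ] [0.2 0.5 0.2] 8.9833
[-1.0, 40.0, 8.0, 25.0] [ 0.0003 -0.0006  0.0001 -0.0063  0.0005  0.0029] 7.0
```

{"fn": "drive_tool", "kwargs": {"deltas": [[0,0,0,-0.002,0.0002,0.0009,0.586],[0,0,0,-0.004,0.0004,0.0019,0.586],[0,0,0,-0.005,0.0006,0.0023,0.586],[0,0,0,-0.006,0.0007,0.0028,0.586],[0,0,0,-0.007,0.0008,0.0033,0.586]]}}

```text
clock: 9.4
position: [626.1, 4.1, 172.8]
eef_rot: [-180.0, 24.9, 95.9]
wrist_force: [-0.8, 2.6, 1.4]
finger_gap: 35.9
finger_force: 1.5
```

{"fn": "drive_tool", "kwargs": {"deltas": [[0,0,0,-0.0007,0.0002,0.0003,0.586],[0,0,0,-0.0014,0.0004,0.0006,0.586],[0,0,0,-0.0021,0.0005,0.0009,0.586]]}}

```text
clock: 9.65
position: [626.6, 2.6, 172.8]
eef_rot: [-180.0, 24.8, 95.8]
wrist_force: [-4.6, 10.0, 3.3]
finger_gap: 36.3
finger_force: 5.1
```

```bash
python3 p.py f
```

```text
top 80 [ 2.  -3.7] [ 6.2 40.9] 54.9
side 68 [1.4 6.1] [11.1 57. ] 65.2
(array([-0.5, 39.3,  7.6]), array([-2.7,  8.3,  3.6]), 9.75)
```

```bash
python3 g.py -0.5 80 8 25 -10 140 20 25 -100 140 100 0 -230 130 100 0
```

```text
tip [-0.5 39.3  7.6] [-2.7  8.3  3.6] 9.75
[-0.5, 80.0, 8.0, 25.0] [-0.0002 -0.0027  0.0006  0.0373 -0.     -0.0175] 41.0
[-10.0, 140.0, 20.0, 25.0] [-0.0002 -0.0027  0.0006  0.0867 -0.0095 -0.0536] 102.0
[-100.0, 140.0, 100.0, 0.0] [-3.000e-04  4.336e-01  5.000e-04 -2.380e-02 -9.960e-02 -1.093e-01] 150.0
[-230.0, 130.0, 100.0, 0.0] [-3.000e-04  4.336e-01  5.000e-04 -3.280e-02 -2.296e-01 -1.051e-01] 255.0
```

{"fn": "drive_tool", "kwargs": {"deltas": [[0,0,0,0.006,0,-0.0028,0.586],[0,-0.003,0,0.0373,0,-0.0175,0.586],[0,-0.003,0,0.0373,0,-0.0175,0.586],[0,-0.003,0,0.0867,-0.0095,-0.0536,0.586],[0,-0.003,0,0.0867,-0.0095,-0.0536,0.586],[0,0.434,0,-0.024,-0.1,-0.109,1.0],[0,0.434,0,-0.024,-0.1,-0.109,1.0],[0,0.434,0,-0.024,-0.1,-0.109,1.0],[0,0.434,0,-0.024,-0.1,-0.109,1.0],[0,0.434,0,-0.033,-0.23,-0.105,1.0]], "squeeze": 40}}

```text
clock: 10.58
position: [487.7, 5.5, 287.9]
eef_rot: [179.2, 0.1, 95.7]
wrist_force: [0.4, -1.4, 2.3]
finger_gap: 10.4
finger_force: 0.0
```

```bash
python3 g.py  -230 130 100 0 -230 -60 100 0 -169 -60 100 0 -169 -60 40 0
```

```text
tip [-135.9  132.2  105.9] [ 0.4 -1.4  2.3] 10.5833
[-230.0, 130.0, 100.0, 0.0] [ 0.0136  0.0021 -0.0012 -0.0026 -0.0917  0.0046] 92.0
[-230.0, -60.0, 100.0, 0.0] [ 0.0136  0.0021 -0.0012 -0.1926 -0.0915  0.005 ] 213.0
[-169.0, -60.0, 100.0, 0.0] [ 0.0136  0.0021 -0.0012 -0.1926 -0.0305  0.0059] 195.0
[-169.0, -60.0, 40.0, 0.0] [ 0.0136  0.0021 -0.0012 -0.1924 -0.0313  0.0659] 206.0
```

{"fn": "drive_tool", "kwargs": {"deltas": [[0.0136,0.002,-0.001,-0.003,-0.092,0.005,1.0],[0.0136,0.002,-0.001,-0.003,-0.092,0.005,1.0],[0.0136,0.002,-0.001,-0.003,-0.092,0.005,1.0],[0.0136,0.002,-0.001,-0.193,-0.092,0.005,1.0],[0.0136,0.002,-0.001,-0.193,-0.092,0.005,1.0],[0.0136,0.002,-0.001,-0.193,-0.092,0.005,1.0],[0.0136,0.002,-0.001,-0.193,-0.092,0.005,1.0],[0.0136,0.002,-0.001,-0.193,-0.092,0.005,1.0],[0.0136,0.002,-0.001,-0.193,-0.031,0.006,1.0],[0.0136,0.002,-0.001,-0.193,-0.031,0.006,1.0]]}}

```text
clock: 11.42
position: [474.8, -189.9, 276.8]
eef_rot: [-179.4, 0.1, 95.6]
wrist_force: [-1.1, 1.2, 0.1]
finger_gap: 0.2
finger_force: 0.0
```

```bash
python3 g.py -169 -60 40 0 -169 -60 12 0 -169 -14 12 0; python3 p.py h; python3 -c "
import cv2
a=cv2.imread('pics/hside.png')[130:300,180:400];cv2.imwrite('pics/c2.png',cv2.resize(a,None,fx=3,fy=3))"
```

```text
tip [-172.8  -60.8   94.9] [-1.1  1.2  0.1] 11.4167
[-169.0, -60.0, 40.0, 0.0] [-0.0104  0.0017 -0.0037  0.0006  0.0025  0.0548] 55.0
[-169.0, -60.0, 12.0, 0.0] [-0.0104  0.0017 -0.0037  0.0007  0.0028  0.0828] 83.0
[-169.0, -14.0, 12.0, 0.0] [-0.0104  0.0017 -0.0037  0.0467  0.0026  0.0827] 95.0
top 68 [ 1.8 -4.7] [-2.5  1.2] 18.0
side 48 [-3.3  9.5] [-1.1  2.2] 18.5
(array([-172.3,  -59. ,   94.7]), array([-0.4, -0.1,  0.6]), 11.5167)
```

View pics/c2.png

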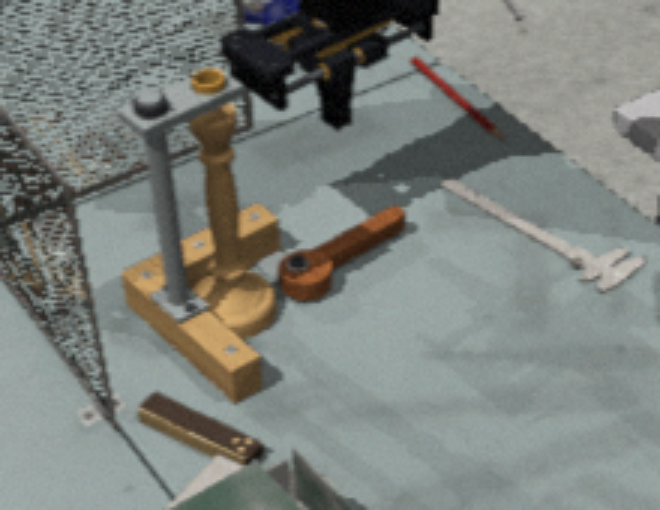

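The crop shows the candlestick upright under the guide bush, with its foot against fence and stop. The lever is free, and the gripper is above it on the far side.

{"fn": "drive_tool", "kwargs": {"deltas": [[-0.01,0.002,-0.004,0.0006,0.0027,0.055,1.0],[-0.01,0.002,-0.004,0.0006,0.0027,0.083,1.0],[-0.01,0.002,-0.004,0.0006,0.0027,0.083,1.0],[-0.01,0.002,-0.004,0.0006,0.0027,0.083,1.0],[-0.01,0.002,-0.004,0.02,0.0027,0.083,1.0],[-0.01,0.002,-0.004,0.032,0.0027,0.083,1.0],[-0.01,0.002,-0.004,0.036,0.0027,0.083,1.0],[-0.01,0.002,-0.004,0.038,0.0027,0.083,1.0]]}}

```text
clock: 12.18
position: [471.2, -148.5, 195.4]
eef_rot: [-180.0, -0.0, 96.2]
wrist_force: [-0.2, -1.3, 1.2]
finger_gap: 0.4
finger_force: 0.0
```

```bash
cat > arc.py <<'E'
from g import *
# lever angles (rad, joint) for rows from now
def arc(ths,r=105,off=19.5,z=12):
    s=observe(); R0=Ro.from_euler('xyz',s['eef_rot'],degrees=True).as_matrix()
    for th in ths:
        phi=np.radians(195)-th; u=np.array([np.cos(phi),np.sin(phi)]); n=np.array([-u[1],u[0]])
        t=np.array([-64,11])+r*u+off*n
        R=Ro.from_euler('z',phi-np.pi).as_matrix()@tool(0)
        tcp=W([*t,z])-182*R[:,2]
        v=np.r_[Ro.from_matrix(R0.T@R).as_rotvec(),R0.T@(tcp-s['position'])/1000].round(4)
        print(round(th,2),v.tolist())
print(tip()); a=[float(x) for x in sys.argv[1:]]
arc(np.linspace(*a[:2],int(a[2])))
E
python3 arc.py .25 .75 10
```

```text
(array([-170.4,  -18.8,   13.4]), array([-0.2, -1.3,  1.2]), 12.1833)
0.25 [-0.0004, -0.0005, -0.0042, 0.0092, 0.0016, 0.0014]
0.31 [-0.0004, -0.0005, 0.0513, 0.0151, 0.0007, 0.0014]
0.36 [-0.0004, -0.0005, 0.1069, 0.021, 0.0, 0.0014]
0.42 [-0.0004, -0.0005, 0.1624, 0.0269, -0.0003, 0.0014]
0.47 [-0.0004, -0.0005, 0.218, 0.0328, -0.0002, 0.0014]
0.53 [-0.0005, -0.0005, 0.2735, 0.0387, 0.0002, 0.0014]
0.58 [-0.0005, -0.0005, 0.3291, 0.0446, 0.0009, 0.0014]
0.64 [-0.0005, -0.0004, 0.3847, 0.0505, 0.0019, 0.0014]
0.69 [-0.0005, -0.0004, 0.4402, 0.0562, 0.0032, 0.0014]
0.75 [-0.0005, -0.0004, 0.4958, 0.0619, 0.0049, 0.0014]
```

{"fn": "drive_tool", "kwargs": {"deltas": [[0,0,-0.004,0.005,0.0016,0.0014,1.0],[0,0,0.0,0.0092,0.0016,0.0014,1.0],[0,0,0.051,0.0151,0.0007,0.0014,1.0],[0,0,0.107,0.021,0,0.0014,1.0],[0,0,0.162,0.0269,-0.0003,0.0014,1.0],[0,0,0.218,0.0328,-0.0002,0.0014,1.0],[0,0,0.274,0.0387,0.0002,0.0014,1.0],[0,0,0.329,0.0446,0.0009,0.0014,1.0],[0,0,0.385,0.0505,0.0019,0.0014,1.0],[0,0,0.44,0.0562,0.0032,0.0014,1.0]]}}

```text
clock: 13.02
position: [468.2, -93.1, 192.7]
eef_rot: [-179.9, 0.0, 70.7]
wrist_force: [-0.2, -3.5, 2.2]
finger_gap: 0.4
finger_force: 1.4
```

```bash
python3 arc.py .72 1.2 10
```

```text
(array([-168. ,   36.6,   10.7]), array([-0.2, -3.5,  2.2]), 13.0167)
0.72 [-0.002, 0.0001, 0.021, 0.0036, -0.0007, -0.0013]
0.77 [-0.002, 0.0002, 0.0743, 0.0092, -0.0015, -0.0013]
0.83 [-0.002, 0.0002, 0.1277, 0.0149, -0.0019, -0.0013]
0.88 [-0.002, 0.0003, 0.181, 0.0206, -0.0021, -0.0013]
0.93 [-0.002, 0.0003, 0.2343, 0.0263, -0.002, -0.0013]
0.99 [-0.002, 0.0004, 0.2877, 0.032, -0.0015, -0.0013]
1.04 [-0.002, 0.0004, 0.341, 0.0376, -0.0008, -0.0013]
1.09 [-0.002, 0.0005, 0.3943, 0.0432, 0.0003, -0.0013]
1.15 [-0.0019, 0.0005, 0.4477, 0.0487, 0.0016, -0.0013]
1.2 [-0.0019, 0.0006, 0.501, 0.0542, 0.0032, -0.0013]
```

{"fn": "drive_tool", "kwargs": {"deltas": [[0,0,0.021,0.0036,-0.0007,-0.001,1.0],[0,0,0.074,0.0092,-0.0015,-0.001,1.0],[0,0,0.128,0.0149,-0.0019,-0.001,1.0],[0,0,0.181,0.0206,-0.0021,-0.001,1.0],[0,0,0.234,0.0263,-0.002,-0.001,1.0],[0,0,0.288,0.032,-0.0015,-0.001,1.0],[0,0,0.341,0.0376,-0.0008,-0.001,1.0],[0,0,0.394,0.0432,0.0003,-0.001,1.0],[0,0,0.448,0.0487,0.0016,-0.001,1.0],[0,0,0.501,0.0542,0.0032,-0.001,1.0]]}}

```text
clock: 13.85
position: [488.7, -42.9, 193.4]
eef_rot: [-179.8, 0.1, 42.1]
wrist_force: [-0.4, -3.8, 0.2]
finger_gap: 0.3
finger_force: 1.4
```

```bash
python3 arc.py 1.2 1.5 10
```

```text
(array([-142.7,   84.6,   11.4]), array([-0.4, -3.8,  0.2]), 13.85)
1.2 [-0.0028, 0.0017, 0.0001, 0.0002, 0.0004, -0.0006]
1.23 [-0.0028, 0.0017, 0.0335, 0.0037, -0.0002, -0.0006]
1.27 [-0.0027, 0.0018, 0.0668, 0.0072, -0.0007, -0.0007]
1.3 [-0.0027, 0.0018, 0.1001, 0.0108, -0.0011, -0.0007]
1.33 [-0.0027, 0.0019, 0.1335, 0.0143, -0.0013, -0.0007]
1.37 [-0.0026, 0.0019, 0.1668, 0.0179, -0.0014, -0.0007]
1.4 [-0.0026, 0.002, 0.2001, 0.0214, -0.0014, -0.0007]
1.43 [-0.0026, 0.002, 0.2335, 0.025, -0.0013, -0.0007]
1.47 [-0.0026, 0.0021, 0.2668, 0.0285, -0.0011, -0.0007]
1.5 [-0.0025, 0.0021, 0.3001, 0.0321, -0.0007, -0.0007]
```

{"fn": "drive_tool", "kwargs": {"deltas": [[0,0,0.033,0.0037,-0.0002,-0.0006,1.0],[0,0,0.067,0.0072,-0.0007,-0.0006,1.0],[0,0,0.1,0.0108,-0.0011,-0.0006,1.0],[0,0,0.133,0.0143,-0.0013,-0.0006,1.0],[0,0,0.167,0.0179,-0.0014,-0.0006,1.0],[0,0,0.2,0.0214,-0.0014,-0.0006,1.0],[0,0,0.233,0.025,-0.0013,-0.0006,1.0],[0,0,0.25,0.0267,-0.0012,-0.0006,1.0],[0,0,0.267,0.0285,-0.0011,-0.0006,1.0]]}}

```text
clock: 14.6
position: [508.7, -22.9, 193.6]
eef_rot: [-179.8, 0.2, 26.9]
wrist_force: [-1.2, -4.3, 0.5]
finger_gap: 0.5
finger_force: 2.0
```

```bash
python3 arc.py 1.46 1.66 9; python3 p.py k
```

```text
(array([-121.1,  102.5,   11.6]), array([-1.2, -4.3,  0.5]), 14.6)
1.46 [-0.0032, 0.0033, -0.0046, -0.0003, 0.0004, -0.0004]
1.48 [-0.0032, 0.0033, 0.0204, 0.0024, -0.0, -0.0005]
1.51 [-0.0031, 0.0033, 0.0454, 0.005, -0.0004, -0.0005]
1.54 [-0.0031, 0.0034, 0.0704, 0.0077, -0.0008, -0.0005]
1.56 [-0.0031, 0.0034, 0.0954, 0.0103, -0.001, -0.0005]
1.58 [-0.003, 0.0035, 0.1204, 0.013, -0.0012, -0.0005]
1.61 [-0.003, 0.0035, 0.1454, 0.0156, -0.0014, -0.0005]
1.64 [-0.0029, 0.0035, 0.1704, 0.0183, -0.0014, -0.0005]
1.66 [-0.0029, 0.0036, 0.1954, 0.021, -0.0014, -0.0005]
top 70 [ 1.7 -4.9] [-2.2  1.2] 18.2
side 59 [-1.5  6. ] [0.1 2.9] 18.6
(array([-120.9,  102.7,   11.5]), array([-1.5, -2.8,  0.8]), 14.7)
```

{"fn": "drive_tool", "kwargs": {"deltas": [[0,0,0.02,0.0024,0,-0.0005,1.0],[0,0,0.033,0.0037,-0.0002,-0.0005,1.0],[0,0,0.045,0.005,-0.0004,-0.0005,1.0],[0,0,0.058,0.0064,-0.0006,-0.0005,1.0],[0,0,0.07,0.0077,-0.0008,-0.0005,1.0],[0,0,0.083,0.009,-0.0009,-0.0005,1.0]]}}

```text
clock: 15.2
position: [515.4, -18.1, 193.5]
eef_rot: [-179.8, 0.4, 22.1]
wrist_force: [-8.1, -5.8, 3.4]
finger_gap: 0.3
finger_force: 4.5
```

{"fn": "drive_tool", "kwargs": {"deltas": [[0,0,0.012,0.0013,-0.0001,0,1.0],[0,0,0.025,0.0026,-0.0002,0,1.0],[0,0,0.037,0.0039,-0.0003,0,1.0],[0,0,0.05,0.0052,-0.0004,0,1.0]]}}

```text
clock: 15.53
position: [519.5, -15.6, 193.4]
eef_rot: [-179.7, 0.5, 19.3]
wrist_force: [-9.8, -5.4, 7.0]
finger_gap: 0.5
finger_force: 6.1
```

```bash
python3 arc.py 1.58 1.7 7; python3 p.py l
```

```text
(array([-110.5,  108.8,   11.4]), array([-9.8, -5.4,  7. ]), 15.5333)
1.58 [-0.0049, 0.0083, -0.0174, -0.0004, 0.0004, -0.0006]
1.6 [-0.0048, 0.0084, 0.0026, 0.0017, 0.0, -0.0006]
1.62 [-0.0048, 0.0084, 0.0226, 0.0038, -0.0003, -0.0006]
1.64 [-0.0047, 0.0085, 0.0426, 0.0059, -0.0006, -0.0006]
1.66 [-0.0046, 0.0085, 0.0626, 0.008, -0.0009, -0.0006]
1.68 [-0.0045, 0.0086, 0.0826, 0.0101, -0.0012, -0.0007]
1.7 [-0.0044, 0.0086, 0.1026, 0.0123, -0.0014, -0.0007]
top 70 [ 2.3 -4.1] [-1.3  1.3] 18.3
side 57 [0.9 6.6] [1.4 2.3] 18.5
(array([-110.4,  108.9,   11.4]), array([-8.3, -5.3,  5.5]), 15.6333)
```

{"fn": "drive_tool", "kwargs": {"deltas": [[0,0,0.008,0.0012,0,-0.0006,1.0],[0,0,0.015,0.0026,-0.0002,-0.0006,1.0],[0,0,0.02,0.0036,-0.0003,-0.0006,1.0]]}}

```text
clock: 15.88
position: [522.2, -14.2, 193.5]
eef_rot: [-179.7, 0.6, 18.1]
wrist_force: [-10.9, -6.6, 5.5]
finger_gap: 0.6
finger_force: 6.7
```

```bash
python3 arc.py 1.58 1.66 3; python3 p.py m; python3 g.py -190 108.8 13 0
```

```text
(array([-108. ,  110. ,   11.5]), array([-10.9,  -6.6,   5.5]), 15.8833)
1.58 [-0.0054, 0.0101, -0.0371, -0.0034, 0.0009, -0.0005]
1.62 [-0.0052, 0.0102, 0.0028, 0.0008, 0.0001, -0.0005]
1.66 [-0.005, 0.0103, 0.0428, 0.005, -0.0006, -0.0006]
top 67 [ 2.1 -4.8] [-1.4  1.6] 18.0
side 58 [1.1 4.6] [1.6 1.8] 18.2
(array([-107.9,  110. ,   11.5]), array([-12. ,  -6.1,   4.4]), 15.9833)
tip [-107.9  110.    11.5] [-12.   -6.1   4.4] 15.9833
[-190.0, 108.8, 13.0, 0.0] [-1.1200e-02  5.0000e-03 -1.3552e+00 -8.2300e-02 -1.7400e-02 -6.0000e-04] 84.0
```

{"fn": "drive_tool", "kwargs": {"deltas": [[0,0,0,-0.005,0,0,1.0],[0,0,0,-0.04,0,0,1.0],[0,0,0,-0.08,0,0,1.0],[0,0,0,-0.08,0,-0.01,1.0],[0,0,0,-0.1,0,-0.15,1.0],[0,0,0,-0.1,0,-0.15,1.0],[0,0,0,-0.1,0,-0.15,1.0],[0,0,0,-0.1,0,-0.15,1.0],[0,0,0,-0.1,0,-0.15,1.0],[0,0,0,-0.1,0,-0.15,1.0]]}}

```text
clock: 16.82
position: [430.3, -45.2, 346.4]
eef_rot: [-179.9, -0.1, 18.1]
wrist_force: [0.0, -0.2, -1.0]
finger_gap: 0.4
finger_force: 0.0
```

```bash
python3 p.py n
python3 - <<'E'
from g import *
im=cv2.imread('pics/nside.png');h=cv2.cvtColor(im,cv2.COLOR_BGR2HSV);C=cloud('side',np.load('pics/nside.npy'))
T=(C-O)@np.stack([e,f,k],1)
m=(h[...,0]<14)&(h[...,1]>120)&(T[...,2]>14)&(T[...,2]<33)&(T[...,0]>-200)&(T[...,0]<-50)&(T[...,1]>45)&(T[...,1]<150)
p=T[m]; print(len(p)); vx=cv2.fitLine(p[:,:2].astype(np.float32),cv2.DIST_L2,0,.01,.01).ravel(); print(vx, 'theta',np.radians(195)-np.arctan2(*vx[1::-1])%np.pi, np.radians(195)-np.arctan2(p[:,1].mean()-11,p[:,0].mean()+64))
a=np.hstack([cv2.resize(im[130:300,200:340],None,fx=2.8,fy=3),cv2.resize(cv2.imread('pics/ntop.png')[160:330,360:500],None,fx=2.8,fy=3)]);cv2.imwrite('pics/c3.png',a)
E
```

```text
top 67 [ 1.7 -5. ] [-1.7  1.4] 17.6
side 45 [0.7 6.5] [-0.4  4.3] 17.8
(array([-202.2,   88.9,  161.7]), array([-0.2,  0.1, -0.7]), 16.9167)
256
[  0.23921213  -0.97096735 -77.557106    91.351585  ] theta 1.5910412914194603 1.6654476000103906
```

View pics/c3.png

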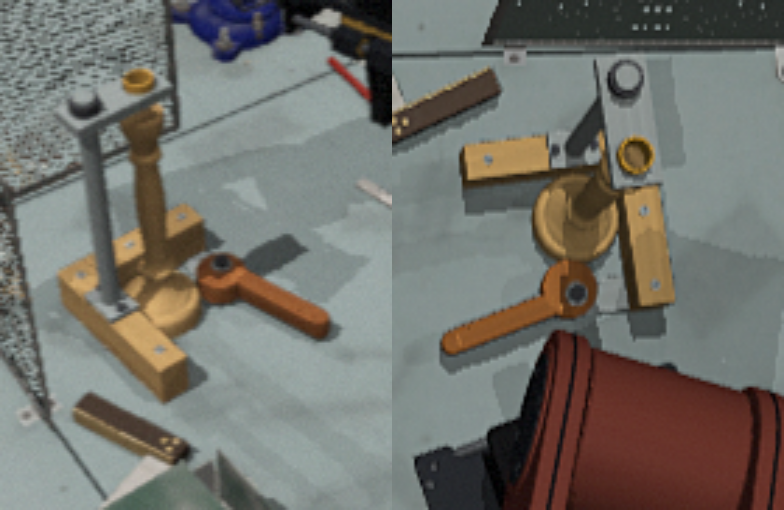

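The crops show the cam against the foot, the lever turned round and pointing out of the open end, and wood visible through the guide bush. I'll check the foot's position numerically.

Run:
```python
from g import *
im=cv2.imread('pics/ntop.png');h=cv2.cvtColor(im,cv2.COLOR_BGR2HSV)
r=h[225:232,360:470]; print(h[232,405:450].tolist())
for U,V in [(534,218),(616,222),(575,262),(537,200)]:
    print(U,J(plane('top',360+(U-392)/2.8,160+V/3,14.)).round(1))
```

```text
[[83, 19, 124], [87, 19, 123], [88, 24, 126], [85, 23, 131], [70, 22, 104], [17, 169, 62], [19, 132, 131], [18, 128, 167], [18, 130, 181], [18, 127, 155], [17, 128, 146], [18, 124, 144], [18, 130, 137], [18, 125, 137], [18, 125, 135], [18, 129, 130], [18, 129, 115], [18, 126, 73], [19, 124, 123], [18, 132, 93], [19, 132, 91], [18, 132, 83], [19, 131, 70], [19, 133, 65], [19, 134, 61], [17, 125, 61], [17, 134, 63], [19, 131, 72], [19, 130, 96], [18, 130, 129], [18, 125, 135], [18, 132, 120], [18, 126, 127], [18, 130, 147], [18, 126, 190], [18, 128, 139], [18, 150, 34], [20, 138, 48], [18, 132, 62], [17, 128, 183], [18, 128, 179], [18, 129, 174], [18, 131, 181], [18, 133, 182], [19, 132, 153]]
534 [ 4.5 35.2 14. ]
616 [ -7.6 -36.4  14. ]
575 [-36.5   4.6  14. ]
537 [19.3 30.3 14. ]
```

```bash
python3 -c "
from plant import sign_off
print(sign_off())"
```

```text
the job is handed in; nothing more can be done
None
```

The candlestick is home in the jig corner under the guide hole, clamped with the lever at about 1.6, and handed in at about 17 s; the arm is clear and nothing else was touched.

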